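# Index the badge turret and press the badge

### The arm

A 6-joint arm with a two-finger parallel gripper is mounted at the origin on the work surface. World frame = base frame: x ahead of the robot, y to its left, z up, the work surface at z = 0. Lengths are in m, angles in rad, forces in N, time in s.
With the tool pointing down it reaches from about 0.425 to 0.925 m from the base axis. Payload 12.5 kg.
Tool frame: the origin (TCP) lies on the centre line of the jaws, within the pads' length; the fingertips stand 8 mm ahead of it and the grasp point (between the pads) lies 11 mm behind it; z points along the fingers, y is the line along which they close (so a half turn about z gives the same grasp; the last joint's range is limited). The gripper opens to 85 mm and grips with 20 to 120 N. Pads are 22 mm wide; open, the fingers measure 114 mm over their backs; the gripper's body (76 mm by 85 mm) begins 54 mm behind the grasp point. The pads swing forward as they close: fully open they stand 13 mm farther back than shut.
Start: joints at [1.042, 0.491, 1.559, -0, 1.092, -0.106], TCP at [0.256, 0.57, 0.239] pointing down, gripper open.
Joint ranges: [-3.1, 3.1], [-0.84, 2.19], [0.05, 2.79], [-1.13, 4.28], [0.06, 2.93], [-2.69, 2.69]. Speed limits (rad/s): [2.22, 2.22, 2.79, 3.14, 3.14, 3.14].

### API

Orientations are given as a unit quaternion [w, x, y, z].
In Python, from station import r gives the robot as it stands.
- The arm moves only by the tool drive_tool, never from a script. Its argument "increments" is a list of rows, each a list of 7 numbers: the shift along the tool's x, y, z in cm, then the turn, a rotation vector about the tool's x, y, z in degrees, then the finger opening in cm, from 0 to 8.54. A call has 1 to 20 rows; each row shifts and turns the commanded pose from where the row before left it, along the tool's axes as they then stand; what a row does not reach is not made up. A row lasts 1/8 s, in which the tool goes at most 62.5 mm and 10.7 degrees, less where a joint would pass 70% of its speed; a pose out of reach is approached as far as the arm can. A call with a gripper value outside its range is refused whole. The fingers move at their own pace and stop on an object; the grip force is fixed at half the most. Time passes only in rows, so rows that do not move let the fingers close. It gives the time, the measured TCP pose, the force, the opening and the grip force at its end, in the units of the state.
- r.read_state(): the state, without advancing time (a new reading comes with each control period).
- r.camera(name): name is "side" or "top"; returns a dict with "image" (384x512x3 uint8, red, green, blue), "depth" (384x512 float32, m along the optical axis (not along the pixel's ray), 0 where there is no reading), "vfov" (degrees; the focal length in pixels is half the picture's height over the tangent of half this angle, whatever the lens; pixels are square), "cx", "cy" (the principal point, pixels), "D" ([k1, k2, p1, p2, k3] as OpenCV has them; the pictures are not rectified), "position" and "attitude" of the camera in the world. Camera axes: x right, y up, looking along -z (the intrinsics and any distortion apply to the point x, -y, -z); pixel columns grow to the right and rows downward; lengths in m; the calibration is good to about 2 mm. A picture is of the moment at which its call begins.
- r.hand_in(): hands the job in; it is judged then, once.
The state is a dict: "time_s": time; "joint_positions": joint angles; "qd": joint speeds; "joint_torque": joint torques, N m; "ee_pos": TCP position; "tcp_rot": TCP orientation; "ft_force": force on the tool from outside, world axes, zero at the start; "moment": the same for the moment, N m; "opening": finger opening in m; "grip_force": force on a finger pad.
Only numpy, scipy, OpenCV 4.12 (cv2) and the standard library are available. Lean on these libraries where they do the work, as an engineer would, in place of code of your own. Each camera call takes 0.05 s, during which the arm holds its last target. There are 200 camera calls.

### The job

On the hand badge press, turn the three-armed die wheel by pushing one of its arms with a fingertip until the die that holds the white badge is centred squarely under the ram. Only then push the press handle all the way down with the fingertips, keep it down for about a second, and let its spring bring it back up. Do not grasp anything, do not touch the badge, and leave everything else on the table where it stands.

Things in the scene. Friction and masses are not known exactly. Their poses are not given: they have to be found in the camera images.
- turret: Three-armed aluminium die wheel. Turns both ways without limit about a vertical axis; light friction (0.12 N m) stops it when not pushed. Origin on the axis at table height, z up, x along the arm whose die holds the badge; the two arms with empty dies stand at +120 and -120 degrees. Hub 52 mm across, 70 mm high, nut to 78 mm. Base plate 15 mm thick below.
- spoke_mid (a point): Middle of the bare bar of the badge's arm, 55 mm from the axis, 45 mm above the table; it turns with the wheel. All three arms are alike: a square bar 18 mm wide, from 35 to 55 mm above the table, bare from 26 to 83 mm from the axis, then the die.
- die (a point): Centre of the inner floor of the die that holds the badge, 61 mm above the table, 115 mm from the wheel's axis; it turns with the wheel. Each die is a round dark steel cup on the arm's end, 64 mm outside diameter, rim 67 mm above the table.
- station (a point): Fixed point straight below the ram, 115 mm from the wheel's axis, 61 mm above the table: die must come here. Axes: those of the press, y from the wheel's axis to here, z up. Ram: steel plunger 48 mm across, hanging to 92 mm. Press head above: 44 mm wide along x, from 18 mm short of here to 92 mm beyond along y, 120 to 213 mm high; column 42 to 92 mm beyond, 60 mm wide.
- badge: The badge: a loose white domed disc, 52 mm diameter, 9 mm thick, lying in one of the three cups and standing 3 mm proud of its rim. Origin: centre of its underside.
- handle (a joint): Press handle angle, rad: 0 = fully raised (a spring keeps it there), 0.7 = fully down at its stop, arm level. Pushing takes 4 to 8 N at the grip; it springs back when let go. It drives the ram down to just over the badge.
- handle_hinge (a point): Fixed point on the handle's hinge shaft, where the handle's arm leaves it, 65 mm beyond station along the press's y, 200 mm above the table. The shaft is level along the press's y axis. The arm points to the press's -x side, raised 0.7 rad at the start.
- handle_grip (a point): Middle of the handle's T-shaped grip: a black round bar 24 mm thick, 104 mm long, parallel to the press's y. It is 150 mm from the hinge point, 297 mm above the table when raised and 200 mm when fully down. The point moves with the handle.
- ribbon_spool: Bystander: spool of dark ribbon, 72 mm diameter, 34 mm high, beside the wheel. Origin: centre of its underside.
- pin_box: Bystander: green and brown box of pins, 62 x 92 x 29 mm, beside the wheel. Origin: centre of its underside.
- glue_stick: Bystander: upright glue stick, 29 mm diameter, 94 mm high, near the press handle. Origin: centre of its underside.
- mug: Bystander: white mug, 80 mm diameter, 95 mm high. Origin: centre of its underside.
- glue_gun: Bystander: glue gun on its steel stand, about 250 mm long and 150 mm high. Origin: centre of the stand's underside.

How it is judged:
On the way, in this order (a step that is already met when the one before it is completed fails the run):
1. the badge's die is centred under the ram, the handle still up (horizontal distance between die and station below 0.008 m and value of joint handle below 0.1 rad), for 0.3 s.
2. the handle is fully down, the die still centred (horizontal distance between die and station below 0.008 m and value of joint handle above 0.64 rad), for 0.5 s.
At the end, for the whole second after the job is handed in: The badge's die stands still within 8 mm of the ram's axis, the badge lies in it (within 7 mm of its middle), and the handle is back up (below 0.1 rad), after having been pushed down past 0.64 of 0.7 rad for at least half a second while the die was centred (all of step 1 and distance between badge and die below 0.007 m and angular speed of turret below 0.05 rad/s); the robot touches nothing.
It fails at once if the handle is pushed down while the badge's die is not under the ram (value of joint handle above 0.3 rad and horizontal distance between die and station above 0.012 m).
It fails at once if the badge is touched by the robot (contact force between any of the fingers, the arm and badge above 0.3 N).
It fails at once if the badge leaves its die (distance between badge and die above 0.012 m).
It fails at once if a bystander is moved or lifted (more than 20 mm) (distance of any of ribbon_spool, pin_box, glue_stick, mug, glue_gun from where it was at the start of the episode above 0.02 m).
It also fails if it takes over 67 s, if anything falls off the work surface, if the arm or the gripper's body presses on something with over 40 N, if the wrist force passes 120 N, or if a joint passes its speed limit or range.

## Working session

There is one attempt and no reset: what is moved stays moved. The work goes in short steps, Python scripts to look and compute and a tool call to move; the robot and the scene stay as the last step left them, time stands still between calls to the robot, and variables do not carry over. Pictures are saved under pics/ and viewed, at most 10 in all, crops included, and the job is handed in when it is done.

Besides the shell and the picture viewer there is one more tool, called after "Emit:" in YAML: its name, and indented under it one key for each argument. drive_tool: Moves the arm, as the interface text tells. Its arguments: {"type":"object","properties":{"increments":{"type":"array"}},"required":["increments"]}

```bash
mkdir -p pics
cat > h.py <<'E'
import numpy as np, cv2
from station import r
from scipy.spatial.transform import Rotation as R
def cam(n):
    c=r.camera(n); H,W=c["image"].shape[:2]
    f=H/2/np.tan(np.radians(c["vfov"])/2)
    c["K"]=np.array([[f,0,c["cx"]],[0,f,c["cy"]],[0,0,1]])
    a=np.array(c["attitude"],float)
    c["R"]=a if a.shape==(3,3) else R.from_quat(np.r_[a[1:],a[0]]).as_matrix()
    c["p"]=np.array(c["position"]); return c
def rays(c,uv):
    u=cv2.undistortPoints(np.array(uv,float).reshape(-1,1,2),c["K"],np.array(c["D"],float))[:,0]
    return np.c_[u[:,0],-u[:,1],-np.ones(len(u))]@c["R"].T
def plane(c,uv,z):
    d=rays(c,uv); return c["p"]+d*((z-c["p"][2])/d[:,2])[:,None]
def cloud(c):
    H,W=c["depth"].shape; v,u=np.mgrid[:H,:W]
    d=rays(c,np.c_[u.ravel(),v.ravel()]); return (c["p"]+d*c["depth"].reshape(-1,1)).reshape(H,W,3)
def proj(c,P):
    q=(np.atleast_2d(P)-c["p"])@c["R"]; q=q*[1,-1,-1]
    return cv2.projectPoints(q,np.zeros(3),np.zeros(3),c["K"],np.array(c["D"],float))[0][:,0]
E
python3 - <<'E'
from h import *
ims=[]
for n in("top","side"):
    c=cam(n); cv2.imwrite(f"pics/{n}0.png",cv2.resize(c["image"][:,:,::-1],(800,600),interpolation=cv2.INTER_CUBIC)); print(n,c["p"],c["attitude"],c["vfov"],c["D"],c["cx"],c["cy"],(c["depth"]>0).mean())
print(r.read_state())
E
```

```text
top [0.35693521 0.00638254 1.39119288] [-0.69648192 -0.07175834  0.06352783  0.71114548] 50.14290226607327 [-0.14023597  0.          0.          0.          0.        ] 257.0503937365416 193.60897633942864 0.9962717692057291
side [0.16104682 1.34587645 1.14717831] [-0.1419179  -0.07809701  0.45783045  0.87415756] 45.98698185771251 [-0.18153987  0.          0.          0.          0.        ] 254.14366985814368 186.89738240179616 0.9939626057942709
{'time_s': 0.1, 'joint_positions': array([ 1.04239978e+00,  4.91510031e-01,  1.55939524e+00,  1.81119688e-05,
        1.09170661e+00, -1.05604985e-01]), 'qd': array([ 0.00071813, -0.00044853, -0.00307555,  0.00074338,  0.00113541,
        0.00154619]), 'joint_torque': array([ 3.94900402e-03, -6.19444299e+01, -2.62028164e+01, -3.89439026e-05,
        2.81810520e-03, -4.26685085e-05]), 'ee_pos': array([0.25632234, 0.56980786, 0.23877718]), 'tcp_rot': array([-1.66490532e-04,  2.09828872e-01,  9.77737994e-01, -4.81719714e-04]), 'ft_force': array([ 0.36971039,  0.54179185, -0.05139471]), 'moment': array([ 6.33534440e-05,  6.03397050e-02, -1.88637948e-03]), 'grip_force': 0.0, 'opening': 0.08513696255469139}
```

View pics/top0.png

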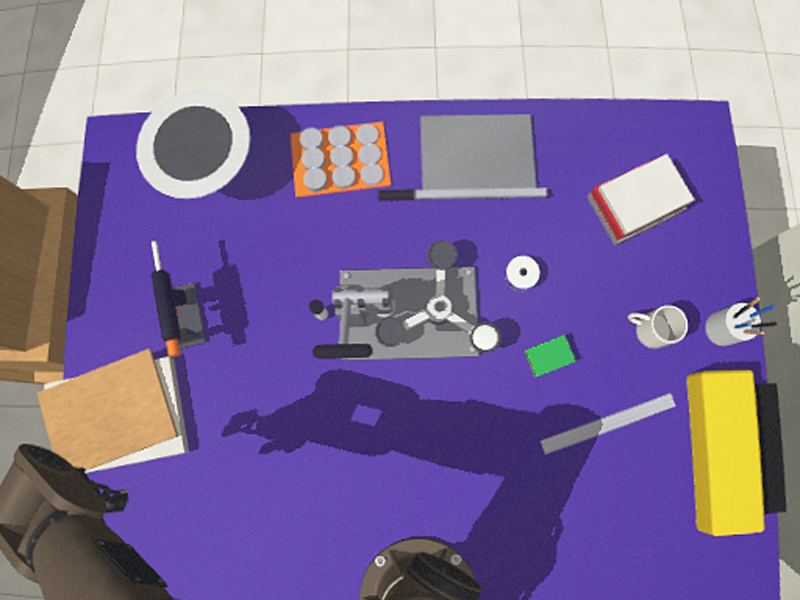

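View pics/side0.png

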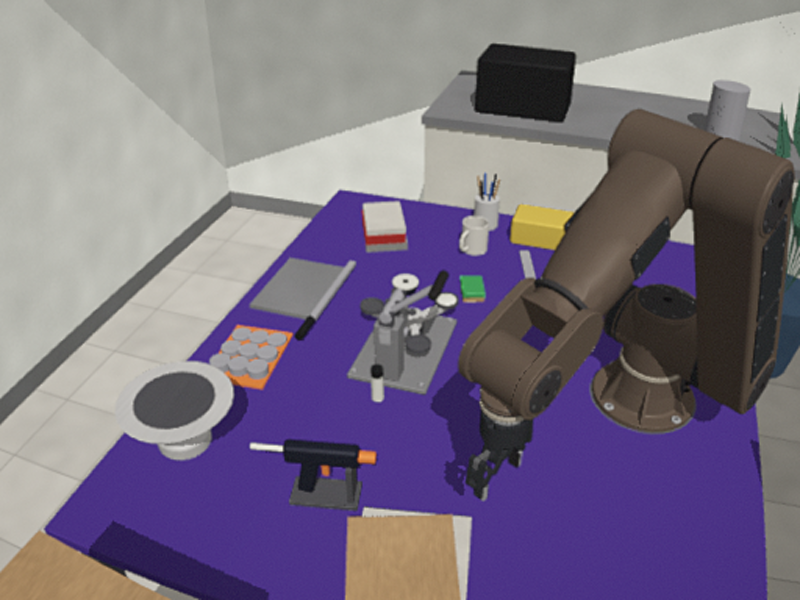

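The top view (800x600 scale) shows the wheel axis at about (440,307) and the badge die at (485,335). The empty dies are at (442,255) and (393,330), the press head is around (365,297), and the grip is at (342,351). The press y axis points roughly to world +y (image left). The side view agrees: the glue stick is at (377,385), behind the column. The spool and pin box are on the badge's side of the wheel.

```bash
cat > meas.py <<'E'
from h import *
def badge(c):
    hsv=cv2.cvtColor(c["image"],cv2.COLOR_RGB2HSV); P=cloud(c)
    m=((hsv[...,2]>170)&(hsv[...,1]<60)&(P[...,2]>.055)&(P[...,2]<.085)).astype(np.uint8)
    return m,P
E
python3 - <<'E'
from meas import *
c=cam("top"); m,P=badge(c)
s=512/800
def box(x0,x1,y0,y1):
    M=np.zeros(m.shape,bool); M[int(y0*s):int(y1*s),int(x0*s):int(x1*s)]=1; return M
B=box(300,510,230,370)
n,l,st,ce=cv2.connectedComponentsWithStats(m*B.astype(np.uint8))
for i in range(1,n):
    if st[i,4]>20: print("white",st[i],ce[i],plane(c,ce[i],.07)[0],np.median(P[l==i],0))
hsv=cv2.cvtColor(c["image"],cv2.COLOR_RGB2HSV)
z=P[...,2]
print("z hist",np.histogram(z[B],bins=np.arange(-.01,.33,.01)))
def rect(name,M,h):
    n,l,st,ce=cv2.connectedComponentsWithStats(M.astype(np.uint8)); i=1+np.argmax(st[1:,4])
    v,u=np.nonzero(l==i); q=plane(c,np.c_[u,v],h)[:,:2].astype(np.float32)
    print(name,st[i,4],cv2.minAreaRect(q*1000),np.median(P[l==i],0)); return l==i
hub=box(415,465,285,330)&(z>.068)&(z<.085); rect("hub",hub,.074)
rect("die x+",box(422,462,235,275)&(z>.05)&(hsv[...,2]<110),.067)
rect("head",B&(z>.205)&(z<.222),.213)
rect("plate",B&(z>.008)&(z<.022),.015)
rect("grip",box(305,380,335,365)&(hsv[...,2]<70)&(z>.25),.305)
for nm,b in(("spool",box(500,545,250,295)),("pin",box(520,580,330,380))): rect(nm,b&(z>.015),.03)
rect("glue",box(300,330,290,322)&(z>.06),.094)
cv2.imwrite("pics/crop0.png",cv2.resize(c["image"][140:245,190:370,::-1],(792,462),interpolation=cv2.INTER_CUBIC))
np.savez("top0.npz",P=P,img=c["image"])
E
```

```text
white [280 173   5   8  26] [281.88461538 175.80769231] [ 0.67153899 -0.06398182  0.07      ] [ 0.67414069 -0.06485637  0.05608457]
white [274 189  15  15 124] [281.31451613 196.46774194] [ 0.60211157 -0.05993677  0.07      ] [ 0.60051925 -0.06152711  0.07009021]
white [261 199  14  10  39] [266.8974359  203.48717949] [ 0.57985861 -0.01218576  0.07      ] [ 0.58351926 -0.00952074  0.05756642]
white [287 201   9   5  24] [290.83333333 203.375     ] [ 0.5784962  -0.09031305  0.07      ] [ 0.58172391 -0.09156602  0.05689599]
white [302 208  16  16 196] [310.01020408 215.43877551] [ 0.53735705 -0.15132847  0.07      ] [ 0.53736348 -0.15145775  0.06908949]
z hist (array([2558, 3568, 2782,  224,   54,   38,  436,  723,  219,   28,   70,
         28,    7,    8,   26,   10,   24,   27,  167,   13,   11,   68,
        294,   24,   23,   16,   19,   21,   23,   24,   29,  267,   42]), array([-0.01,  0.  ,  0.01,  0.02,  0.03,  0.04,  0.05,  0.06,  0.07,
        0.08,  0.09,  0.1 ,  0.11,  0.12,  0.13,  0.14,  0.15,  0.16,
        0.17,  0.18,  0.19,  0.2 ,  0.21,  0.22,  0.23,  0.24,  0.25,
 
[... 539 characters left out ...]
79248046875), (98.34963989257812, 293.50152587890625), 0.1727604866027832) [ 0.53803113 -0.01844005  0.01528099]
grip 296 ((487.51226806640625, 120.18927001953125), (96.4844741821289, 21.47324562072754), 88.92977905273438) [0.4865176  0.11858066 0.30667658]
spool 350 ((684.043212890625, -244.89456176757812), (69.03330993652344, 70.88670349121094), 86.97172546386719) [ 0.68374666 -0.24434048  0.03490034]
pin 514 ((497.1300048828125, -295.3940124511719), (65.97132110595703, 94.86436462402344), 19.296770095825195) [ 0.49819916 -0.29337566  0.028579  ]
glue 77 ((603.9823608398438, 194.59866333007812), (32.88783264160156, 25.103763580322266), 44.325645446777344) [0.60428958 0.19477113 0.09282152]
```

View pics/crop0.png

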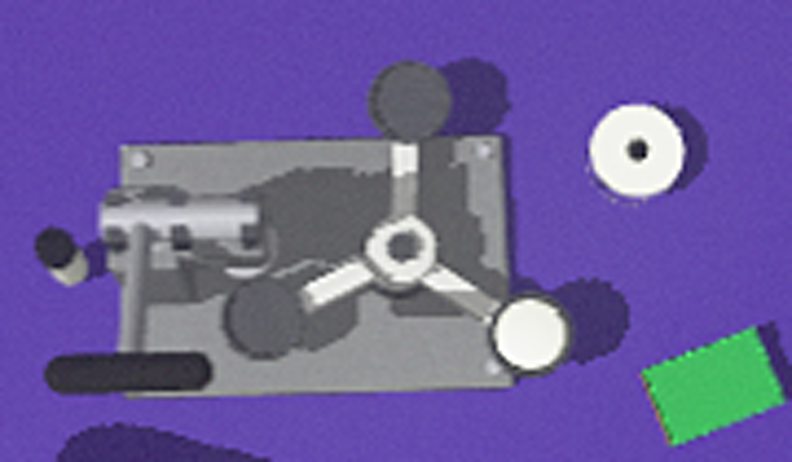

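The dies are about 114 mm from the axis at (0.6025, -0.0595), which matches the given 115 mm. The badge arm is at about -125°, and the press y axis is within 1° of world y. I'll turn the wheel clockwise by 145°. The arm now at -5° gets the push from its +y side, which keeps the gripper clear of the press head.

Emit:
drive_tool:
  increments:
    - [0, 0, -2.6, 0, 0, 9.4, 0]
    - [0, 0, -2.6, 0, 0, 9.4, 0]
    - [0, 0, -2.6, 0, 0, 9.4, 0]
    - [0, 0, -2.6, 0, 0, 9.4, 0]
    - [0, 0, -2.6, 0, 0, 9.4, 0]
    - [0, 0, -2.6, 0, 0, 9.4, 0]
    - [0, 0, -2.6, 0, 0, 9.4, 0]
    - [0, 0, 0, 0, 0, 0, 0]

```text
time_s: 1.15
ee_pos: [0.2565, 0.5702, 0.4228]
tcp_rot: [-0.0, 0.707, 0.707, 0.001]
ft_force: [-0.8, 0.2, -0.6]
opening: 0.0001
grip_force: 0.0
```

Emit:
drive_tool:
  increments:
    - [-3, 2, 0, 0, 0, 0, 0]
    - [-3, 2, 0, 0, 0, 0, 0]
    - [-3, 2, 0, 0, 0, 0, 0]
    - [-3, 2, 0, 0, 0, 0, 0]
    - [-3, 2, 0, 0, 0, 0, 0]
    - [-3, 2, 0, 0, 0, 0, 0]
    - [-3, 2, 0, 0, 0, 0, 0]
    - [-3, 2, 0, 0, 0, 0, 0]
    - [-3, 2, 0, 0, 0, 0, 0]
    - [-3, 2, 0, 0, 0, 0, 0]
    - [-3, 2, 0, 0, 0, 0, 0]
    - [-3, 2, 0, 0, 0, 0, 0]
    - [-3, 2, 0, 0, 0, 0, 0]
    - [-3, 2, 0, 0, 0, 0, 0]
    - [-3, 2, 0, 0, 0, 0, 0]
    - [-3, 2, 0, 0, 0, 0, 0]
    - [-3, 2, 0, 0, 0, 0, 0]
    - [-3, 2, 0, 0, 0, 0, 0]
    - [-3, 2, 0, 0, 0, 0, 0]
    - [-3, 2, 0, 0, 0, 0, 0]

```text
time_s: 3.65
ee_pos: [0.6566, -0.0312, 0.4197]
tcp_rot: [-0.001, 0.706, 0.708, -0.001]
ft_force: [0.0, -0.6, -0.1]
opening: -0.0001
grip_force: 0.0
```

Emit:
drive_tool:
  increments:
    - [-0.3, 0.5, 0, 0, 0, 0, 0]
    - [0, 0, 3, 0, 0, 0, 0]
    - [0, 0, 3, 0, 0, 0, 0]
    - [0, 0, 3, 0, 0, 0, 0]
    - [0, 0, 3, 0, 0, 0, 0]
    - [0, 0, 3, 0, 0, 0, 0]
    - [0, 0, 3, 0, 0, 0, 0]
    - [0, 0, 3, 0, 0, 0, 0]
    - [0, 0, 3, 0, 0, 0, 0]
    - [0, 0, 0, 0, 0, 0, 0]

```text
time_s: 4.9
ee_pos: [0.6597, -0.0323, 0.1789]
tcp_rot: [-0.002, 0.706, 0.708, -0.001]
ft_force: [-0.0, -0.7, 0.7]
opening: -0.0001
grip_force: 0.0
```

Run:
```python
from h import *
c=cam("side"); cv2.imwrite("pics/side1.png",cv2.resize(c["image"][120:290,200:420,::-1],(776,600),interpolation=cv2.INTER_CUBIC))
```

```text
(no output)
```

View pics/side1.png

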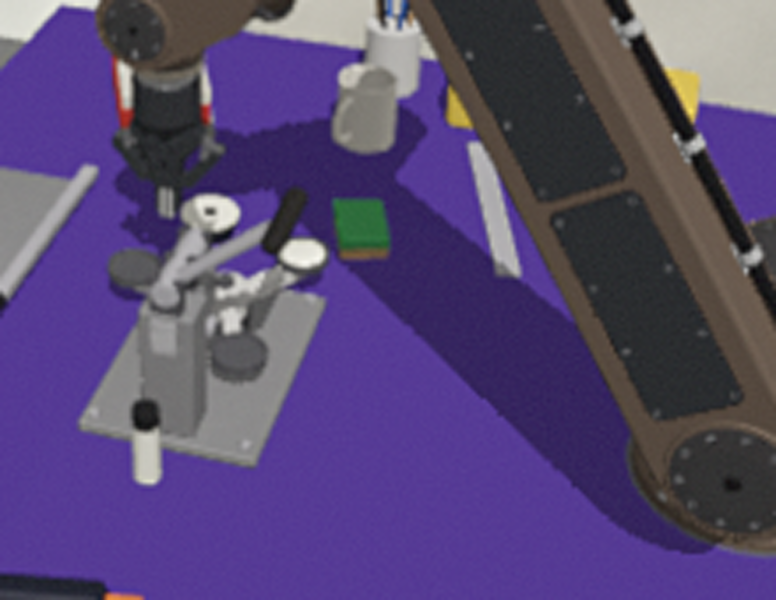

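The fingertips are at (167,215), clear of the press, with the badge at (300,252). The finger knuckles stay about 49 mm above the tips, so they will pass over the hub nut.

Run:
```python
import numpy as np
A=np.array([.6025,-.0595]); pre=None
for ph in [0,-5]+list(range(-15,-151,-9)):
    a=np.radians(ph);u=np.array([np.cos(a),np.sin(a)]);n=np.array([-u[1],u[0]])
    d=.009+.011*abs(n[1])+.015*abs(n[0]); C=A+.055*u+d*n
    print(ph,np.round(C*1000,1), None if pre is None else "rows x,y cm: %.2f %.2f"%tuple(((C-pre)*100)[::-1])); pre=C
```

```text
0 [657.5 -39.5] None
-5 [659.1 -43.1] rows x,y cm: -0.36 0.16
-15 [661.7 -51. ] rows x,y cm: -0.79 0.26
-24 [663.  -58.9] rows x,y cm: -0.79 0.13
-33 [663.  -67.3] rows x,y cm: -0.84 0.00
-42 [661.6 -76.1] rows x,y cm: -0.88 -0.14
-51 [658.5 -84.9] rows x,y cm: -0.88 -0.30
-60 [653.8 -93.4] rows x,y cm: -0.85 -0.47
-69 [ 647.4 -101.2] rows x,y cm: -0.78 -0.64
-78 [ 639.3 -107.9] rows x,y cm: -0.67 -0.80
-87 [ 629.9 -113.1] rows x,y cm: -0.52 -0.94
-96 [ 621.7 -116.8] rows x,y cm: -0.37 -0.82
-105 [ 613.7 -119.4] rows x,y cm: -0.26 -0.80
-114 [ 605.  -120.8] rows x,y cm: -0.14 -0.87
-123 [ 595.7 -120.6] rows x,y cm: 0.02 -0.93
-132 [ 586.1 -118.8] rows x,y cm: 0.19 -0.95
-141 [ 576.7 -115.1] rows x,y cm: 0.37 -0.94
-150 [ 567.9 -109.5] rows x,y cm: 0.55 -0.89
```

Emit:
drive_tool:
  increments:
    - [0, 0, 2, 0, 0, 0, 0]
    - [0, 0, 2, 0, 0, 0, 0]
    - [0, 0, 2, 0, 0, 0, 0]
    - [0, 0, 2, 0, 0, 0, 0]
    - [0, 0, 2, 0, 0, 0, 0]
    - [0, 0, 1.6, 0, 0, 0, 0]
    - [0, 0, 1.5, 0, 0, 0, 0]
    - [0, 0, 0, 0, 0, 0, 0]
    - [0, 0, 0, 0, 0, 0, 0]

```text
time_s: 6.08
ee_pos: [0.6615, -0.0332, 0.0507]
tcp_rot: [0.0, 0.707, 0.707, 0.0]
ft_force: [-0.9, 0.6, 0.3]
opening: -0.0
grip_force: 0.0
```

Emit:
drive_tool:
  increments:
    - [-0.5, -0.1, 0.1, 0, 0, 0, 0]
    - [-0.5, -0.1, 0.1, 0, 0, 0, 0]
    - [-0.4, 0.15, 0, 0, 0, 0, 0]
    - [-0.4, 0.15, 0, 0, 0, 0, 0]
    - [-0.4, 0.05, 0, 0, 0, 0, 0]
    - [-0.4, 0.05, 0, 0, 0, 0, 0]
    - [-0.4, 0, 0, 0, 0, 0, 0]
    - [-0.4, 0, 0, 0, 0, 0, 0]
    - [-0.44, -0.07, 0, 0, 0, 0, 0]
    - [-0.44, -0.07, 0, 0, 0, 0, 0]
    - [-0.44, -0.15, 0, 0, 0, 0, 0]
    - [-0.44, -0.15, 0, 0, 0, 0, 0]
    - [-0.43, -0.24, 0, 0, 0, 0, 0]
    - [-0.43, -0.24, 0, 0, 0, 0, 0]
    - [0, 0, 0, 0, 0, 0, 0]

```text
time_s: 7.95
ee_pos: [0.6537, -0.094, 0.0483]
tcp_rot: [0.0, 0.707, 0.707, -0.0]
ft_force: [-0.3, -0.1, 0.3]
opening: -0.0001
grip_force: 0.0
```

```bash
cat >> meas.py <<'E'
A=np.array([.6025,-.0595])
def wheel(c):  # dark dies and badge around the axis, returned as azimuths (deg)
    m,P=badge(c); z=P[...,2]; hsv=cv2.cvtColor(c["image"],cv2.COLOR_RGB2HSV); q=P[...,:2]-A; rr=np.hypot(q[...,0],q[...,1])
    for nm,M in(("badge",m>0),("dark",(hsv[...,2]<110)&(hsv[...,1]<70)&(z>.045)&(z<.075))):
        M=(M&(rr>.075)&(rr<.155)).astype(np.uint8); n,l,st,ce=cv2.connectedComponentsWithStats(M)
        for i in range(1,n):
            if st[i,4]>70:
                b=st[i]; p=plane(c,[[b[0]+(b[2]-1)/2,b[1]+(b[3]-1)/2]],.07 if nm=="badge" else .067)[0,:2]-A
                print(nm,b,"r %.4f az %.1f"%(np.hypot(*p),np.degrees(np.arctan2(p[1],p[0]))))
E
python3 - <<'E'
from meas import *
c=cam("top"); wheel(c); print(r.read_state()["ee_pos"])
cv2.imwrite("pics/crop1.png",cv2.resize(c["image"][140:245,190:370,::-1],(792,462),interpolation=cv2.INTER_CUBIC))
E
```

```text
dark [241 172  19  19 235] r 0.1150 az 61.7
[ 0.65382702 -0.09384913  0.04828973]
```

View pics/crop1.png

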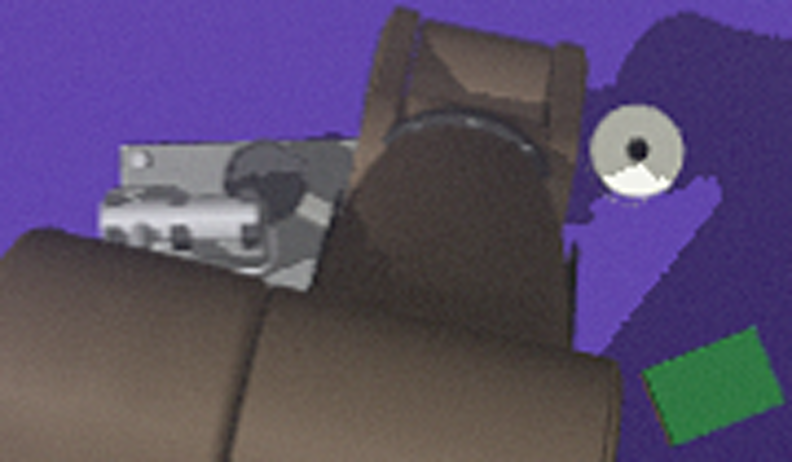

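One die is visible at azimuth 61.7° and r = 115 mm, so the pushed arm is at -58° where I expected -60°. The forearm hides the rest of the wheel in this view. I'll keep pushing and stop about 10° short.

Emit:
drive_tool:
  increments:
    - [-0.39, -0.32, 0, 0, 0, 0, 0]
    - [-0.39, -0.32, 0, 0, 0, 0, 0]
    - [-0.34, -0.4, 0, 0, 0, 0, 0]
    - [-0.34, -0.4, 0, 0, 0, 0, 0]
    - [-0.26, -0.47, 0, 0, 0, 0, 0]
    - [-0.26, -0.47, 0, 0, 0, 0, 0]
    - [-0.18, -0.41, 0, 0, 0, 0, 0]
    - [-0.18, -0.41, 0, 0, 0, 0, 0]
    - [-0.13, -0.4, 0, 0, 0, 0, 0]
    - [-0.13, -0.4, 0, 0, 0, 0, 0]
    - [-0.07, -0.44, 0, 0, 0, 0, 0]
    - [-0.07, -0.44, 0, 0, 0, 0, 0]
    - [0.01, -0.46, 0, 0, 0, 0, 0]
    - [0.01, -0.46, 0, 0, 0, 0, 0]
    - [0.1, -0.48, 0, 0, 0, 0, 0]
    - [0.1, -0.48, 0, 0, 0, 0, 0]
    - [0.15, -0.38, 0, 0, 0, 0, 0]
    - [0.15, -0.38, 0, 0, 0, 0, 0]
    - [0, 0, 0, 0, 0, 0, 0]

```text
time_s: 10.38
ee_pos: [0.5781, -0.1153, 0.0482]
tcp_rot: [-0.001, 0.707, 0.707, -0.0]
ft_force: [-0.0, 0.2, 0.3]
opening: 0.0001
grip_force: 0.0
```

Run:
```python
from meas import *
for n in("top","side"):
    print(n);c=cam(n); wheel(c)
print(r.read_state()["ee_pos"])
a=cv2.resize(c["image"][120:260,200:340,::-1],(560,560),interpolation=cv2.INTER_CUBIC)
cv2.imwrite("pics/side2.png",a)
```

```text
top
badge [239 202  17  10 123] r 0.1167 az 105.5
dark [279 155  19  18 224] r 0.1146 az -13.3
side
badge [259 215  11   9  82] r 0.1292 az 108.4
dark [233 189  14  10 111] r 0.1072 az -4.9
dark [281 189  16  11 127] r 0.1096 az -141.4
[ 0.5783761  -0.1154328   0.04816912]
```

View pics/side2.png

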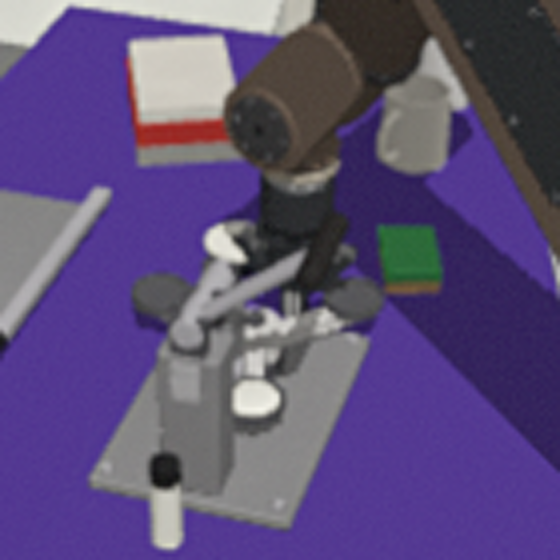

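The badge is now at (255,398) in this crop, just short of the ram. The far empty die measures -13.3° against a target of -30°, so about 16.7° remain. I'll go 13° of that slowly, then re-measure.

Emit:
drive_tool:
  increments:
    - [0.08, -0.21, 0, 0, 0, 0, 0]
    - [0.1, -0.21, 0, 0, 0, 0, 0]
    - [0.11, -0.21, 0, 0, 0, 0, 0]
    - [0.12, -0.2, 0, 0, 0, 0, 0]
    - [0.13, -0.2, 0, 0, 0, 0, 0]
    - [0.15, -0.2, 0, 0, 0, 0, 0]
    - [0, 0, 0, 0, 0, 0, 0]
    - [0, 0, 0, 0, 0, 0, 0]

```text
time_s: 11.48
ee_pos: [0.5662, -0.1085, 0.0482]
tcp_rot: [-0.0, 0.707, 0.707, -0.0]
ft_force: [0.1, -0.9, -0.4]
opening: 0.0
grip_force: 0.0
```

Run:
```python
from meas import *
for i in range(2): c=cam("top"); wheel(c)
print(r.read_state()["ee_pos"])
```

```text
dark [286 157  18  18 246] r 0.1146 az -24.7
dark [286 157  18  18 245] r 0.1146 az -24.7
[ 0.5662176  -0.10855351  0.04815183]
```

Emit:
drive_tool:
  increments:
    - [0.1, -0.13, 0, 0, 0, 0, 0]
    - [0.1, -0.13, 0, 0, 0, 0, 0]
    - [0.1, -0.12, 0, 0, 0, 0, 0]
    - [0, 0, 0, 0, 0, 0, 0]
    - [0, 0, 0, 0, 0, 0, 0]
    - [-0.4, 0.5, 0, 0, 0, 0, 0]
    - [-0.8, 1, 0, 0, 0, 0, 0]
    - [0, 0, -1.5, 0, 0, 0, 0]
    - [0, 0, -3, 0, 0, 0, 0]
    - [0, 0, -4, 0, 0, 0, 0]
    - [0, 0, -5, 0, 0, 0, 0]
    - [0, 0, -5, 0, 0, 0, 0]
    - [-4, 0, -5, 0, 0, 0, 0]
    - [-4, 0, -5, 0, 0, 0, 0]
    - [-5, 0, -5, 0, 0, 0, 0]
    - [-6, 0, 0, 0, 0, 0, 0]
    - [-6, 0, 0, 0, 0, 0, 0]
    - [0, 0, 0, 0, 0, 0, 0]

```text
time_s: 13.82
ee_pos: [0.5763, -0.3634, 0.3748]
tcp_rot: [-0.0, 0.709, 0.705, -0.0]
ft_force: [0.0, 0.4, 0.3]
opening: -0.0001
grip_force: 0.0
```

Run:
```python
from meas import *
c=cam("top"); wheel(c)
print(r.read_state()["ee_pos"])
P=cloud(c); z=P[...,2]; hsv=cv2.cvtColor(c["image"],cv2.COLOR_RGB2HSV)
q=P[...,:2]-A; M=(z>.205)&(z<.222)&(np.hypot(*(P[...,:2]-[.602,.095]).transpose(2,0,1))<.12)
v,u=np.nonzero(M); print("head top pts",len(u),cv2.fitLine(plane(c,np.c_[u,v],.213)[:,:2].astype(np.float32),cv2.DIST_L2,0,.01,.01).ravel())
# plate outline by grey + depth
G=(z>.008)&(z<.022)&(hsv[...,1]<60)&(abs(P[...,0]-.58)<.12)&(abs(P[...,1]-.02)<.2)
v,u=np.nonzero(G); w=plane(c,np.c_[u,v],.015)
lo=[];hi=[]
for y in np.arange(-.11,.14,.01):
    s=w[abs(w[:,1]-y)<.004,0]
    if len(s)>5: lo.append((y,s.min())); hi.append((y,s.max()))
for e in(lo,hi):
    e=np.array(e); p=cv2.fitLine(e.astype(np.float32),cv2.DIST_HUBER,0,.001,.001).ravel(); print("plate edge slope deg",np.degrees(np.arctan2(p[1],p[0])),"x mid",p[3],len(e))
cv2.imwrite("pics/crop3.png",cv2.resize(c["image"][140:245,190:370,::-1],(792,462),interpolation=cv2.INTER_CUBIC))
```

```text
dark [288 158  18  18 255] r 0.1143 az -28.4
dark [290 216  20  20 284] r 0.1122 az -149.7
[ 0.57665191 -0.36139826  0.37511911]
head top pts 359 [ 0.0027184 -0.9999963  0.6015012  0.0953287]
plate edge slope deg -0.37034264 x mid 0.5045894 25
plate edge slope deg 0.19403873 x mid 0.69865084 25
```

View pics/crop3.png

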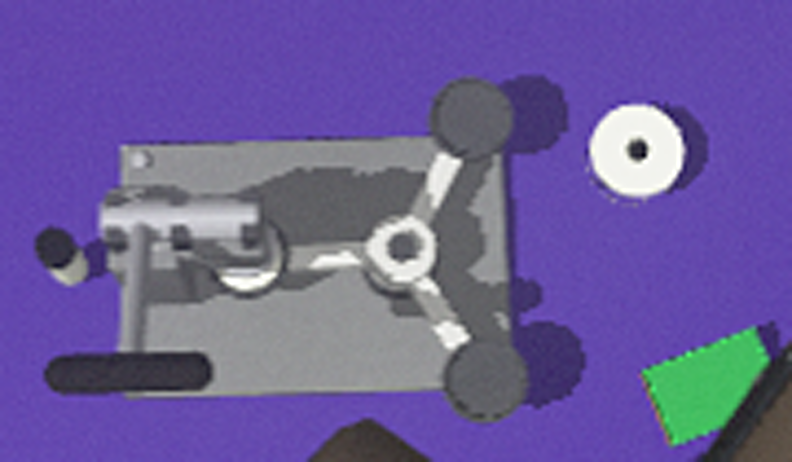

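The badge die now sits under the ram. The empty dies read -28.4° and -149.7°, which puts the badge at 91 ± 1°, about 2 mm from centre. Nothing else has moved. Next is the handle: I'll go over the grip at (0.487, 0.120), top at 0.309.

Emit:
drive_tool:
  increments:
    - [0, 0, -2, 0, 0, 0, 0]
    - [0, 0, -2, 0, 0, 0, 0]
    - [3, -0.6, 0, 0, 0, 0, 0]
    - [3, -0.6, 0, 0, 0, 0, 0]
    - [3, -0.6, 0, 0, 0, 0, 0]
    - [3, -0.6, 0, 0, 0, 0, 0]
    - [3, -0.6, 0, 0, 0, 0, 0]
    - [3, -0.6, 0, 0, 0, 0, 0]
    - [3, -0.6, 0, 0, 0, 0, 0]
    - [3, -0.6, 0, 0, 0, 0, 0]
    - [3, -0.6, 0, 0, 0, 0, 0]
    - [3, -0.6, 0, 0, 0, 0, 0]
    - [3, -0.6, 0, 0, 0, 0, 0]
    - [3, -0.6, 0, 0, 0, 0, 0]
    - [3, -0.6, 0, 0, 0, 0, 0]
    - [3, -0.6, 0, 0, 0, 0, 0]
    - [3, -0.6, 0, 0, 0, 0, 0]
    - [3, 0, 0, 0, 0, 0, 0]
    - [0, 0, 0, 0, 0, 0, 0]

```text
time_s: 16.25
ee_pos: [0.4864, 0.1222, 0.4158]
tcp_rot: [0.0, 0.706, 0.708, 0.0]
ft_force: [0.0, 0.2, -0.9]
opening: 0.0002
grip_force: 0.0
```

Emit:
drive_tool:
  increments:
    - [0, 0, 2, 0, 0, 0, 0]
    - [0, 0, 2, 0, 0, 0, 0]
    - [0, 0, 2, 0, 0, 0, 0]
    - [0, 0, 1.5, 0, 0, 0, 0]
    - [0, 0, 0, 0, 0, 0, 0]
    - [0, 0, 0, 0, 0, 0, 0]

```text
time_s: 17.0
ee_pos: [0.4879, 0.1201, 0.3409]
tcp_rot: [0.0, 0.707, 0.707, 0.0]
ft_force: [0.7, -0.2, 0.4]
opening: -0.0001
grip_force: 0.0
```

Emit:
drive_tool:
  increments:
    - [0, -0.1, 1.2, 0, 0, 0, 0]
    - [0, -0.1, 1.2, 0, 0, 0, 0]
    - [0, -0.4, 0.7, 0, 0, 0, 0]
    - [0, -0.4, 0.7, 0, 0, 0, 0]
    - [0, -0.4, 0.7, 0, 0, 0, 0]
    - [0, -0.4, 0.8, 0, 0, 0, 0]
    - [0, -0.4, 0.8, 0, 0, 0, 0]
    - [0, -0.35, 0.8, 0, 0, 0, 0]
    - [0, -0.3, 0.9, 0, 0, 0, 0]
    - [0, -0.3, 0.9, 0, 0, 0, 0]
    - [0, -0.2, 0.8, 0, 0, 0, 0]
    - [0, 0, 0, 0, 0, 0, 0]

```text
time_s: 18.5
ee_pos: [0.4534, 0.1201, 0.2445]
tcp_rot: [-0.001, 0.707, 0.707, -0.001]
ft_force: [-4.4, 0.4, 6.0]
opening: 0.0002
grip_force: 2.9
```

Emit:
drive_tool:
  increments:
    - [0, -0.1, 0.6, 0, 0, 0, 0]
    - [0, 0, 0.6, 0, 0, 0, 0]
    - [0, 0, 0.6, 0, 0, 0, 0]
    - [0, 0, 0.5, 0, 0, 0, 0]
    - [0, 0, 0, 0, 0, 0, 0]

```text
time_s: 19.12
ee_pos: [0.4529, 0.1201, 0.2219]
tcp_rot: [-0.0, 0.707, 0.707, -0.0]
ft_force: [-3.5, 0.4, 6.0]
opening: 0.0001
grip_force: 2.8
```

Emit:
drive_tool:
  increments:
    - [0, 0, 0.1, 0, 0, 0, 0]
    - [0, 0, 0.1, 0, 0, 0, 0]
    - [0, 0, 0, 0, 0, 0, 0]
    - [0, 0, 0, 0, 0, 0, 0]

```text
time_s: 19.62
ee_pos: [0.4527, 0.1201, 0.2201]
tcp_rot: [-0.0, 0.707, 0.707, -0.0]
ft_force: [-4.2, -0.7, 5.9]
opening: -0.0002
grip_force: 2.8
```

Emit:
drive_tool:
  increments:
    - [0, 0, 0.15, 0, 0, 0, 0]
    - [0, 0, 0.15, 0, 0, 0, 0]
    - [0, 0, 0, 0, 0, 0, 0]
    - [0, 0, 0, 0, 0, 0, 0]

```text
time_s: 20.12
ee_pos: [0.4529, 0.1202, 0.2188]
tcp_rot: [0.0, 0.707, 0.707, 0.0]
ft_force: [-11.1, -1.9, 28.9]
opening: 0.0002
grip_force: 14.0
```

The force rose from 6 to 29 N, so the handle is on its stop. I'll hold it a second, then let it back up along its arc.

Emit:
drive_tool:
  increments:
    - [0, 0, 0, 0, 0, 0, 0]
    - [0, 0, 0, 0, 0, 0, 0]
    - [0, 0, 0, 0, 0, 0, 0]
    - [0, 0, 0, 0, 0, 0, 0]
    - [0, 0, 0, 0, 0, 0, 0]
    - [0, 0, 0, 0, 0, 0, 0]
    - [0, 0, 0, 0, 0, 0, 0]
    - [0, 0, 0, 0, 0, 0, 0]
    - [0, 0, -0.4, 0, 0, 0, 0]
    - [0, 0, -0.8, 0, 0, 0, 0]
    - [0, 0, -0.8, 0, 0, 0, 0]
    - [0, 0.2, -0.8, 0, 0, 0, 0]
    - [0, 0.3, -0.9, 0, 0, 0, 0]
    - [0, 0.3, -0.9, 0, 0, 0, 0]
    - [0, 0.4, -0.8, 0, 0, 0, 0]
    - [0, 0.4, -0.8, 0, 0, 0, 0]
    - [0, 0.4, -0.8, 0, 0, 0, 0]
    - [0, 0.4, -0.8, 0, 0, 0, 0]
    - [0, 0.4, -0.8, 0, 0, 0, 0]
    - [0, 0.4, -0.8, 0, 0, 0, 0]

```text
time_s: 22.62
ee_pos: [0.4856, 0.12, 0.3116]
tcp_rot: [0.0, 0.707, 0.707, -0.0]
ft_force: [1.0, 0.4, 2.3]
opening: -0.0002
grip_force: 1.0
```

Emit:
drive_tool:
  increments:
    - [0, 0.1, -0.8, 0, 0, 0, 0]
    - [0, 0, -1.5, 0, 0, 0, 0]
    - [0, 0, -3, 0, 0, 0, 0]
    - [0, 0, -3, 0, 0, 0, 0]
    - [0, 0, -3, 0, 0, 0, 0]
    - [-4, 0, 0, 0, 0, 0, 0]
    - [-5, 0, 0, 0, 0, 0, 0]
    - [-5, 0, 0, 0, 0, 0, 0]
    - [-5, 0, 0, 0, 0, 0, 0]
    - [-5, 0, 0, 0, 0, 0, 0]
    - [-5, 0, 0, 0, 0, 0, 0]
    - [-5, 0, 0, 0, 0, 0, 0]
    - [-5, 0, 0, 0, 0, 0, 0]
    - [-4, 0, 0, 0, 0, 0, 0]
    - [0, 0, 0, 0, 0, 0, 0]
    - [0, 0, 0, 0, 0, 0, 0]

```text
time_s: 24.62
ee_pos: [0.4858, -0.3093, 0.4244]
tcp_rot: [-0.0, 0.707, 0.707, 0.0]
ft_force: [-0.5, 0.3, -0.1]
opening: -0.0003
grip_force: 0.0
```

Run:
```python
from meas import *
c=cam("top"); wheel(c)
s=r.read_state(); print(s["time_s"],s["ee_pos"],s["ft_force"])
P=cloud(c); hsv=cv2.cvtColor(c["image"],cv2.COLOR_RGB2HSV)
M=(hsv[...,2]<70)&(abs(P[...,0]-.47)<.05)&(abs(P[...,1]-.12)<.06)&(P[...,2]>.18)&(P[...,2]<.33)
print("grip",M.sum(),np.median(P[M],0))
cv2.imwrite("pics/crop4.png",cv2.resize(c["image"][140:245,190:370,::-1],(792,462),interpolation=cv2.INTER_CUBIC))
```

```text
dark [288 158  18  18 258] r 0.1143 az -28.4
dark [291 216  19  20 282] r 0.1131 az -149.0
24.675 [ 0.4859707  -0.30896843  0.42449483] [-0.19617832 -0.24706457  0.77841165]
grip 270 [0.48680482 0.11765434 0.30681304]
```

View pics/crop4.png

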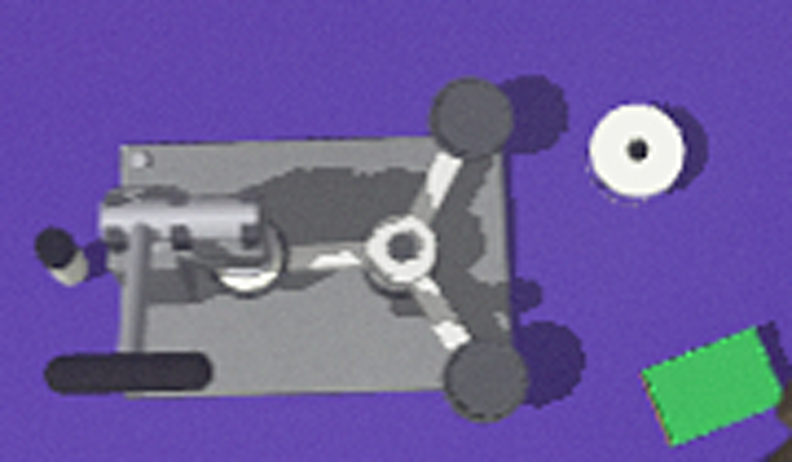

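The handle is back up, with the grip at its starting place near (128,373). The wheel hasn't moved, the badge is in its die under the ram at (250,275), and the bystanders are where they were.

```bash
python3 -c "
from station import r
print(r.hand_in())"
```

```text
the job is handed in; nothing more can be done
None
```

The badge's die was turned to within about 2 mm of centre under the ram, the handle was held on its stop for about a second and sprang back up, and the job is handed in (no verdict was shown).

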